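# Dress the sloping lap plate with a hand block

## Robot

A 6-joint arm with a two-finger parallel gripper is mounted at the origin on the work surface. World frame = base frame: x ahead of the robot, y to its left, z up, the work surface at z = 0. Lengths are in mm, angles in rad, forces in N, time in s.
With the tool pointing down it reaches from about 275 to 825 mm from the base axis. Payload 5.2 kg.
Tool frame: the origin (TCP) lies on the centre line of the jaws, within the pads' length; the fingertips stand 25 mm ahead of it and the grasp point (between the pads) lies 6 mm ahead of it; z points along the fingers, y is the line along which they close (so a half turn about z gives the same grasp; the last joint's range is limited). The gripper opens to 93 mm and grips with 3 to 60 N. Pads are 15 mm wide; open, the fingers measure 128 mm over their backs; the gripper's body (75 mm by 188 mm) begins 65 mm behind the grasp point.
Start: joints at [-1.479, 0.259, 1.535, -0, 1.348, -0.203], TCP at [159.823, -526.272, 243.653] pointing down, gripper open.
Joint ranges: [-3.14, 3.14], [-0.91, 2.08], [0.19, 2.58], [-1.22, 4.36], [0.22, 2.71], [-3.12, 3.12]. Speed limits (rad/s): [2.57, 2.57, 3.14, 3.14, 3.14, 3.14].

## Interface

Orientations are given as a rotation vector (axis times angle).
In Python, from bench import robot, vision gives the robot as it stands.
- The arm moves only by the tool send_rows, never from a script. Its argument "increments" is a list of rows, each an object of numbers: "tx", "ty", "tz": the shift along the tool's x, y, z in mm; "rx", "ry", "rz": the turn, a rotation vector about the tool's x, y, z in degrees. A call has 1 to 10 rows; each row is the pose to reach, as a shift and turn from the pose commanded when the call began, along the tool's axes at that moment; what a row does not reach only later rows make up. A row lasts 1/10 s, in which the tool goes at most 50 mm and 8.59 degrees, less where a joint would pass 70% of its speed; a pose out of reach is approached as far as the arm can. A call with a gripper value outside its range is refused whole. "hand" is the opening, from 0 (shut) to 1 (fully open), set as the call begins (left out, the last holds). The fingers move at their own pace and stop on an object; "squeeze" is the grip in N (left out, the last holds). Time passes only in rows, so rows that repeat a pose let the fingers close. It gives the time, the measured TCP pose, the force, the opening and the grip force at its end, in the units of the state.
- robot.get_state(): the state, without advancing time (a new reading comes with each control period).
- vision.capture(name): name is "side" or "top"; returns a dict with "pixels" (400x640x3 uint8, red, green, blue), "z_map" (400x640 float32, mm along the optical axis (not along the pixel's ray), 0 where there is no reading), "vertical_fov" (degrees; the focal length in pixels is half the picture's height over the tangent of half this angle, whatever the lens; pixels are square), "cx", "cy" (the principal point, pixels), "eye" and "rotation" of the camera in the world. Camera axes: x right, y down, z forward; pixel columns grow to the right and rows downward; lengths in mm; the calibration is good to about 2 mm. A picture is of the moment at which its call begins.
- robot.sign_off(): hands the job in; it is judged then, once.
The state is a dict: "time": time; "qpos": joint angles; "qvel": joint speeds; "tau": joint torques, N m; "position": TCP position; "orientation": TCP orientation; "ft_force": force on the tool from outside, world axes, zero at the start; "moment": the same for the moment, N m; "finger_gap": opening from 0.0 (shut) to 1.0 (fully open); "grip_force": force on a finger pad.
Only numpy, scipy, OpenCV 4.12 (cv2) and the standard library are available. Lean on these libraries where they do the work, as an engineer would, in place of code of your own. Each camera call takes 0.05 s, during which the arm holds its last target. There are 200 camera calls.

## Task

Take the dressing block out of its tray, lay it flat on the sloping sprung lap plate with its centre on the lower white line, and rub it slowly up the middle of the plate to the upper white line in one unbroken stroke, keeping the plate pressed about 6 mm down all the way and never down to its stops. Then lift it off and gently stand it upright in its tray again, leaving the dial gauge, the green tang and the jar where they are.

Things in the scene. Friction and masses are not known exactly. Their poses are not given: they have to be found in the camera images.
- block: Dressing block, 0.2 to 0.33 kg: a square terracotta-coloured abrasive shoe 56 x 56 mm, 22 mm thick, with a square upright wooden handle 30 x 30 mm on its middle, from 22 to 96 mm above the underside. Origin: centre of the underside; z points up the handle, x and y along the shoe's sides. It starts upright in the tray at any small turn.
- tray: Fixed blue open tray, 100 x 100 mm outside, 20 mm high, walls 5 mm thick (90 x 90 mm inside). Origin: centre of its underside; z up. It may stand left or right of the plate.
- tray_in (a point): Centre of the tray's inner floor, where the block's underside stands; 5 mm above the bench. z up.
- stand: Fixed grey stand of the lap plate, base 190 x 130 mm. Origin: centre of its underside; x points horizontally towards the high end of the plate. The high end lies to the robot's left (+y), or between its left and the robot itself.
- lap_plate (a joint): How far the lap plate is pressed down along its own normal, in m: 0 = fully up, 0.014 = on its stops. Springs push it up; the block pressing with about 3 N gives 3 mm, 5.5 N 6 mm, 9 N 10 mm.
- lap_mid (a point): Centre of the top face of the lap plate (dark iron, 200 mm long up the slope, 90 mm wide, 12 mm thick, sloping 31.5 degrees); moves with the plate. x points up the slope, y across, z along the face's outward normal. Unpressed it is 118 mm above the bench.
- line_low (a point): Middle of the lower white line across the plate, 55 mm down the slope from lap_mid; axes as lap_mid.
- line_high (a point): Middle of the upper white line across the plate, 55 mm up the slope from lap_mid; axes as lap_mid.
- gauge: Loose bystander: dial gauge on a round iron foot of 80 mm diameter, 133 mm tall. Origin: centre of its underside.
- tang: Loose bystander: green polishing tang, 175 mm long, 90 mm wide at its feet, 50 mm high. Origin: under its middle, on the bench.
- jar: Loose bystander: jar of 60 mm diameter, 75 mm tall. Origin: centre of its underside.
Not all that is in view belongs to the job. Of the things shaped like the stand, the grey one is meant.

How it is judged:
By the outcome, as a careful person would: the job done as asked, in the order asked, and still so for the second after the job is handed in, with the robot touching nothing.
It also fails if it takes over 64 s, if anything falls off the work surface, if the arm or the gripper's body presses on something with over 40 N, if the wrist force passes 120 N, or if a joint passes its speed limit or range.

## Working session

There is one attempt and no reset: what is moved stays moved. The work goes in short steps, Python scripts to look and compute and a tool call to move; the robot and the scene stay as the last step left them, time stands still between calls to the robot, and variables do not carry over. Pictures are saved under pics/ and viewed, at most 10 in all, crops included, and the job is handed in when it is done.

Besides the shell and the picture viewer there is one more tool, called after "Call:" as a command line: name --argument value ..., lists and objects as JSON in quotes. send_rows: Moves the arm, as the interface text tells. Its arguments: {"type":"object","properties":{"increments":{"type":"array","items":{"type":"object","properties":{"tx":{"type":"number"},"ty":{"type":"number"},"tz":{"type":"number"},"rx":{"type":"number"},"ry":{"type":"number"},"rz":{"type":"number"}}}},"hand":{"type":"number"},"squeeze":{"type":"number"}},"required":["increments"]}

```bash
mkdir -p pics; cat > h.py <<'E'
import numpy as np, cv2
from bench import robot, vision
from scipy.spatial.transform import Rotation as R
def cap(n):
    c=vision.capture(n); h=c["pixels"].shape[0]
    c["f"]=h/2/np.tan(np.radians(c["vertical_fov"])/2); c["rotation"]=np.array(c["rotation"]).reshape(3,3) if np.size(c["rotation"])==9 else R.from_rotvec(c["rotation"]).as_matrix()
    c["eye"]=np.array(c["eye"]); return c
def cloud(c):
    z=c["z_map"]; v,u=np.mgrid[:z.shape[0],:z.shape[1]]
    p=np.stack([(u-c["cx"])/c["f"]*z,(v-c["cy"])/c["f"]*z,z],-1)
    w=p@c["rotation"].T+c["eye"]; w[z<=0]=np.nan; return w
def ray(c,u,v,z):
    d=c["rotation"]@np.array([(u-c["cx"])/c["f"],(v-c["cy"])/c["f"],1]); return c["eye"]+d*(z-c["eye"][2])/d[2]
def proj(c,p):
    q=(np.asarray(p)-c["eye"])@c["rotation"]; return q[...,:2]/q[...,2:]*c["f"]+[c["cx"],c["cy"]]
E
python3 - <<'E'
from h import *
import pickle
d={}
for n in("side","top"):
    c=cap(n); d[n]=c; cv2.imwrite(f"pics/{n}0.png",c["pixels"][:,:,::-1]); print(n,c["eye"],c["rotation"],c["f"],c["cx"],c["cy"],(c["z_map"]>0).mean())
pickle.dump(d,open("d0.pkl","wb"))
print(robot.get_state())
E
```

```text
side [ 72.89169419 656.65741196 812.97847845] [[-0.79781    -0.39568099  0.45490192]
 [-0.60290706  0.52548123 -0.60031038]
 [-0.00151102 -0.75319721 -0.65779304]] 462.3824560389537 323.8788494740952 191.09846085458906 0.996046875
top [487.44707542  13.22931249 924.14838581] [[-0.00822376 -0.99593001  0.08975405]
 [-0.99991037  0.00724179 -0.0112609 ]
 [ 0.01056509 -0.08983861 -0.9959003 ]] 361.73304310555494 320.2220341184194 196.32507460640747 0.99580078125
{'time': 0.1, 'qpos': array([-1.47877866e+00,  2.59266911e-01,  1.53596301e+00, -4.45481473e-05,
        1.34802307e+00, -2.02774096e-01]), 'qvel': array([ 0.00030633, -0.00377633, -0.00321459, -0.00105033,  0.00262408,
        0.00049069]), 'tau': array([ 1.69925122e-03, -4.38213301e+01, -2.84643531e+01,  7.21132150e-02,
        3.62011325e-02, -4.69046608e-05]), 'position': array([ 159.77587446, -525.80143149,  242.90681573]), 'orientation': array([-3.10588352e+00, -4.61154467e-01, -7.61853509e-05]), 'ft_force': array([ 0.37890489,  0.55104772, -0.39812972]), 'moment': array([-0.02008425, -0.0218424 , -0.0298528 ]), 'grip_force': 0.0, 'finger_gap': 1.0004560726963256}
```

View pics/side0.png

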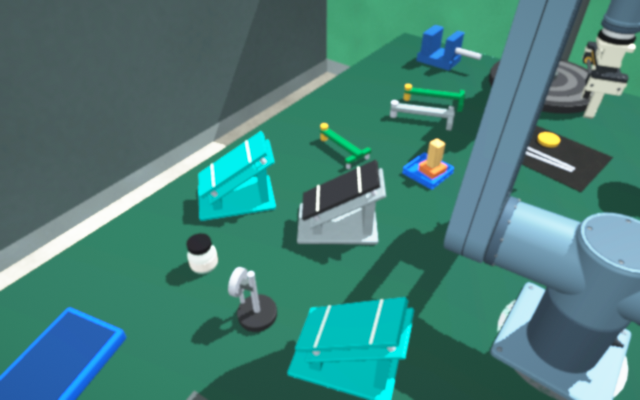

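View pics/top0.png

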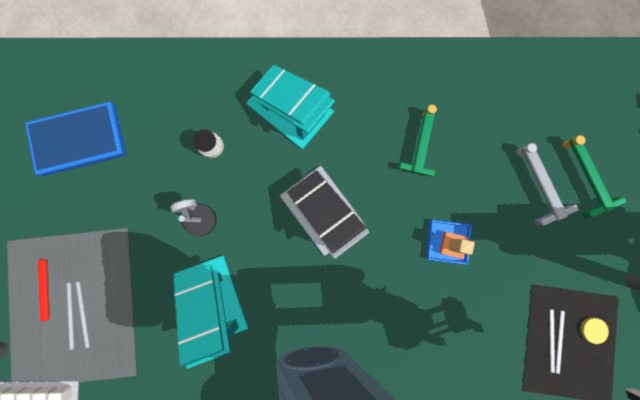

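The side picture shows three lap stands: cyan (235,180), grey with a dark plate (342,205) and cyan (352,345). In the top picture they are at (290,100), (325,212) and (208,312). The grey one fits the description. The block stands in the small blue tray, at side (430,165) and top (452,243). The jar is at top (208,143), the gauge at (195,215), and the green tang is either (424,140) or (592,175). I'll measure these and make one confirming crop.

```bash
python3 - <<'E'
from h import *
import pickle
d=pickle.load(open("d0.pkl","rb"))
box={"top":(260,160,380,265),"side":(290,155,395,250)}
tb={"top":(415,210,485,275),"side":(395,130,465,195)}
for n in d:
    c=d[n]; w=cloud(c); px=c["pixels"].astype(int); hsv=cv2.cvtColor(c["pixels"],cv2.COLOR_RGB2HSV)
    x0,y0,x1,y1=box[n]; m=np.zeros(px.shape[:2],bool); m[y0:y1,x0:x1]=1
    mx=px.max(-1);mn=px.min(-1)
    dark=m&(mx<75)&(mx-mn<22)&(w[...,2]>50)
    P=w[dark]; 
    ctr=np.median(P,0)
    for _ in range(5):
        U,S,V=np.linalg.svd(P-P.mean(0),full_matrices=False); nn=V[2]*np.sign(V[2][2]); r=(P-P.mean(0))@nn; P=P[abs(r)<max(3,2*r.std())] 
    print(n,"plate",len(P),P.mean(0).round(1),"n",nn.round(3),"tilt",np.degrees(np.arccos(nn[2])).round(1),"std",r.std().round(2),"zrange",P[:,2].min().round(),P[:,2].max().round())
    # white lines
    white=m&(mn>150)&(mx-mn<40)&(abs((w-P.mean(0))@nn)<6)
    k,l,st,ce=cv2.connectedComponentsWithStats(white.astype(np.uint8))
    for i in range(1,k):
        if st[i,4]>12: print("  white",st[i],ce[i].round(1),np.nanmean(w[l==i],0).round(1))
    x0,y0,x1,y1=tb[n]; m[:]=0; m[y0:y1,x0:x1]=1
    H=hsv[...,0];S_=hsv[...,1];Vv=hsv[...,2]
    for nm,mm in(("orange",m&(H<20)&(S_>90)&(Vv>80)),("blue",m&(H>100)&(H<125)&(S_>120))):
        Q=w[mm]; print("  ",nm,mm.sum(),np.nanmin(Q,0).round(),np.nanmax(Q,0).round(),np.nanmean(Q,0).round(1))
a=cv2.resize(d["top"]["pixels"][150:280,260:490],None,fx=3,fy=3,interpolation=2)
b=cv2.resize(d["side"]["pixels"][125:255,285:475],None,fx=1.6,fy=1.6,interpolation=2)
o=np.zeros((600,690,3),np.uint8); o[:390]=a; o[392:600,:b.shape[1]]=b
cv2.imwrite("pics/crop1.png",o[:,:,::-1])
E
```

```text
side plate 1509 [524.9  -2.1 122. ] n [0.42  0.312 0.852] tilt 31.5 std 1.12 zrange 68.0 172.0
  white [357 167   5  26 102] [358.9 179.6] [494.2 -30.  147.5]
  white [316 185   4  26  98] [317.5 197.8] [570.7  24.5  90.1]
   orange 280 [ 410. -353.   10.] [ 474. -292.   82.] [ 437.4 -315.    27. ]
   blue 683 [ 394. -410.   -4.] [ 520. -258.   24.] [ 453.1 -307.5    9.4]
top plate 2343 [529.3  -4.9 122.3] n [0.422 0.308 0.853] tilt 31.5 std 1.1 zrange 66.0 172.0
  white [295 180  32  24  98] [310.5 191.7] [573.5  26.2  89.6]
  white [319 211  36  27 119] [336.2 224. ] [497.7 -29.4 147.3]
   orange 466 [ 413. -357.   10.] [ 475. -295.  103.] [ 446.4 -316.4   41.9]
   blue 1116 [ 396. -382.   -3.] [ 510. -263.   26.] [ 458.7 -310.5    9. ]
```

View pics/crop1.png

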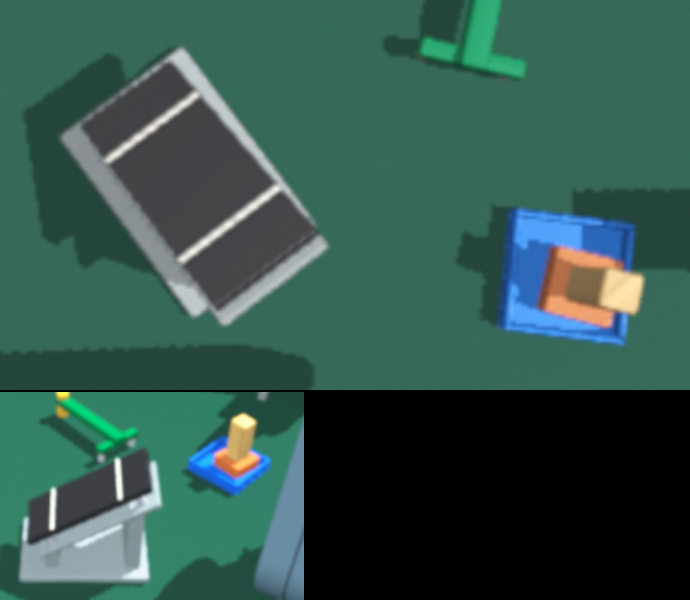

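The crop shows the grey stand with a dark plate and two white lines (crop centre (195,185)), and the terracotta block in the blue tray (570,275). The depth in both views puts the high end towards the robot and its right, with the upper line at z≈147 near (336,224) in the top picture. I'll check that by triangulating, since it disagrees with the text.

```bash
python3 - <<'E'
from h import *
import pickle
d=pickle.load(open("d0.pkl","rb"))
def tri(a,b):
    A=[];B=[]
    for n,(u,v) in(("side",a),("top",b)):
        c=d[n]; q=c["rotation"]@np.array([(u-c["cx"])/c["f"],(v-c["cy"])/c["f"],1]); q/=np.linalg.norm(q); M=np.eye(3)-np.outer(q,q); A.append(M);B.append(M@c["eye"])
    p=np.linalg.lstsq(np.vstack(A),np.hstack(B),rcond=None)[0]
    return p.round(1),np.round([np.linalg.norm(M@p-b) for M,b in zip(A,B)],1)
hi=tri((358.9,179.6),(336.2,224)); lo=tri((317.5,197.8),(310.5,191.7)); print("hi",hi,"lo",lo,np.linalg.norm(hi[0]-lo[0]))
hc={}
for n,(x0,y0,x1,y1) in {"top":(415,210,485,275),"side":(395,130,465,195)}.items():
    c=d[n]; w=cloud(c); hsv=cv2.cvtColor(c["pixels"],cv2.COLOR_RGB2HSV); H,S,V=[hsv[...,i].astype(int) for i in range(3)]
    m=np.zeros(H.shape,bool); m[y0:y1,x0:x1]=1
    z=w[...,2]
    for nm,mm in(("handletop",m&(z>96)&(z<108)),("shoetop",m&(z>23)&(z<31)&(H<18)&(S>70)),("rim",m&(H>98)&(H<125)&(S>120)&(z>16)&(z<25))):
        Q=w[mm]; 
        if len(Q)<4: print(n,nm,len(Q)); continue
        r=cv2.minAreaRect(Q[:,:2].astype(np.float32)); print(n,nm,len(Q),"z",np.median(Q[:,2]).round(1),"rect",np.round(r[0],1),np.round(r[1],1),round(r[2],1))
        v,u=np.nonzero(mm); hc[n,nm]=(u.mean(),v.mean())
for nm in("handletop",): 
    if ("top",nm) in hc and("side",nm) in hc: print(nm,hc["side",nm],hc["top",nm],tri(hc["side",nm],hc["top",nm]))
for n in d:
    w=cloud(d[n]); 
    print(n,"bench z",np.nanmedian(w[100:200,300:420,2]) )
    for k,(u,v) in {"tangA":(424,140),"tangB":(592,175),"jar":(208,143),"gauge":(195,215)}.items():
        if n=="top": print(k,w[v,u].round())
E
```

```text
hi (array([496.3, -30.3, 145.8]), array([1.7, 1.7])) lo (array([572.2,  25.3,  89.7]), array([1.7, 1.7])) 109.54168156459899
top handletop 180 z 100.5 rect [ 444.6 -327.3] [30.5 29.8] 74.7
top shoetop 271 z 26.7 rect [ 444.9 -326.6] [55.4 54.5] 75.5
top rim 296 z 19.5 rect [ 452.8 -318.9] [101. 100.] 82.1
side handletop 88 z 100.2 rect [ 442.6 -327.1] [31.  31.4] 79.1
side shoetop 121 z 26.2 rect [ 443.1 -327.1] [55.7 56.5] 74.1
side rim 172 z 19.2 rect [ 451.4 -318.1] [107.  102.9] 81.5
handletop (np.float64(436.53409090909093), np.float64(143.9431818181818)) (np.float64(466.2944444444444), np.float64(246.64444444444445)) (array([ 443.8, -328.1,   97.5]), array([0.9, 0.9]))
side bench z 0.5294280278610017
top bench z 0.7658347199278523
tangA [ 706. -257.   40.]
tangB [ 616. -673.   40.]
jar [694. 271.  72.]
gauge [525. 316.  18.]
```

Triangulated line heights are 145.8 (high) and 89.7 (low), 109.5 mm apart. That puts lap_mid at z≈117.8, close to the stated 118. The upper line is therefore at (496,-30), on the robot's right, and I'll follow the measurement. The block is at (444,-327) with its sides at -15°. The tray is at (452,-318.5), and the heights found match.

```bash
cat >> h.py <<'E'
def down(h): # tool z down, tool y at heading h deg
    h=np.radians(h); y=np.array([np.cos(h),np.sin(h),0]); z=np.array([0,0,-1.]); return np.c_[np.cross(y,z),y,z]
hd=np.radians(36.3); t=np.radians(31.5)
n_=np.array([np.sin(t)*np.cos(hd),np.sin(t)*np.sin(hd),np.cos(t)]); ex=np.array([-np.cos(t)*np.cos(hd),-np.cos(t)*np.sin(hd),np.sin(t)])
LO=np.array([572.2,25.3,89.7]); HI=np.array([496.3,-30.3,145.8])
PL=np.c_[np.cross(-ex,-n_),-ex,-n_]
def plan(p,Rt,N,st=None):
    s=st or robot.get_state(); Rc=R.from_rotvec(s["orientation"]).as_matrix()
    t=Rc.T@(np.asarray(p)-s["position"]); r=np.degrees(R.from_matrix(Rc.T@Rt).as_rotvec())
    print("t",s["time"],"q",np.round(s["qpos"],2),"F",np.round(s["ft_force"],1),"|t|",np.linalg.norm(t).round(1),"|r|",np.linalg.norm(r).round(2))
    for k in range(1,N+1):
        a=k/N; a=a*a*(3-2*a); print(np.round(t*a,1).tolist(),np.round(r*a,1).tolist())
E
python3 -c "
from h import *
plan([443.8,-327.3,150],down(-15),10)"
```

```text
t 0.1 q [-1.48  0.26  1.54 -0.    1.35 -0.2 ] F [ 0.4  0.6 -0.4] |t| 358.8 |r| 58.11
[9.2, -3.0, 2.6] [-0.0, -0.0, -1.6]
[34.3, -11.2, 9.7] [-0.0, -0.0, -6.0]
[71.2, -23.2, 20.1] [-0.0, -0.0, -12.6]
[116.0, -37.8, 32.8] [-0.0, -0.0, -20.5]
[164.7, -53.6, 46.6] [-0.0, -0.0, -29.1]
[213.5, -69.5, 60.4] [-0.0, -0.0, -37.7]
[258.3, -84.1, 73.1] [-0.1, -0.0, -45.6]
[295.2, -96.1, 83.5] [-0.1, -0.1, -52.1]
[320.2, -104.3, 90.6] [-0.1, -0.1, -56.5]
[329.4, -107.3, 93.2] [-0.1, -0.1, -58.1]
```

Call:
send_rows --increments '[{"tx": 9,"ty": -3,"tz": 3,"rz": -1.6},{"tx": 34,"ty": -11,"tz": 10,"rz": -6},{"tx": 71,"ty": -23,"tz": 20,"rz": -12.6},{"tx": 116,"ty": -38,"tz": 33,"rz": -20.5},{"tx": 165,"ty": -54,"tz": 47,"rz": -29},{"tx": 213,"ty": -69,"tz": 60,"rz": -37.5},{"tx": 258,"ty": -84,"tz": 73,"rz": -45.6},{"tx": 295,"ty": -96,"tz": 83.5,"rz": -52},{"tx": 320,"ty": -104,"tz": 90.6,"rz": -56.5},{"tx": 329.4,"ty": -107.3,"tz": 93,"rz": -58.1}]' --hand 1

```text
invalid input at $.increments[0]: expected keys tx, ty, tz, rx, ry, rz
```

Call:
send_rows --increments '[{},{},{}]'

```text
invalid input at $.increments[0]: expected keys tx, ty, tz, rx, ry, rz
```

```bash
python3 -c "
from h import *
plan([443.8,-327.3,63],down(-15),1)
for n in('top','side'):
    c=cap(n); cv2.imwrite('pics/%s1.png'%n,cv2.resize(c['pixels'],None,fx=1,fy=1)[:,:,::-1])
a=cv2.imread('pics/top1.png')[180:300,400:520];b=cv2.imread('pics/side1.png')[60:200,360:500]
cv2.imwrite('pics/c2.png',np.hstack([cv2.resize(a,(400,400)),cv2.resize(b,(400,400))]))
"
```

```text
t 0.1 q [-1.48  0.26  1.54 -0.    1.35 -0.2 ] F [ 0.4  0.6 -0.4] |t| 390.4 |r| 58.11
[329.4, -107.1, 180.2] [-0.1, -0.1, -58.1]
```

View pics/c2.png

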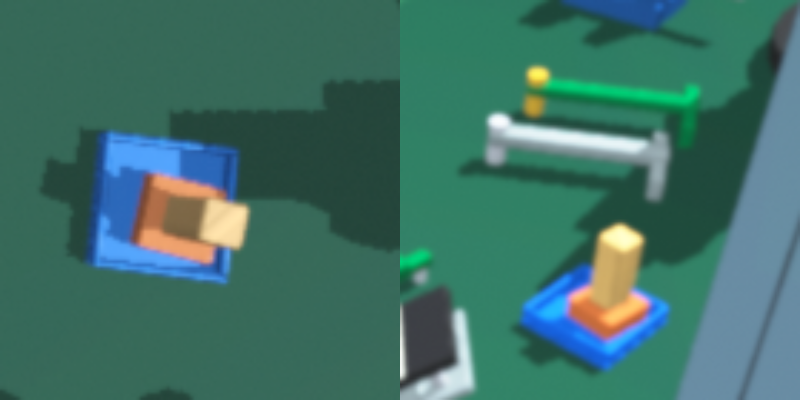

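The picture shows the block at rest in the tray, with the arm not yet moved: the rows were refused because every one of the six keys must be given.

Call:
send_rows --increments '[{"tx": 9,"ty": -3,"tz": 3,"rx": 0,"ry": 0,"rz": -1.6},{"tx": 34,"ty": -11,"tz": 10,"rx": 0,"ry": 0,"rz": -6},{"tx": 71,"ty": -23,"tz": 20,"rx": 0,"ry": 0,"rz": -12.6},{"tx": 116,"ty": -38,"tz": 33,"rx": 0,"ry": 0,"rz": -20.5},{"tx": 165,"ty": -54,"tz": 47,"rx": 0,"ry": 0,"rz": -29},{"tx": 213,"ty": -69,"tz": 60,"rx": 0,"ry": 0,"rz": -37.5},{"tx": 258,"ty": -84,"tz": 73,"rx": 0,"ry": 0,"rz": -45.6},{"tx": 295,"ty": -96,"tz": 83.5,"rx": 0,"ry": 0,"rz": -52},{"tx": 320,"ty": -104,"tz": 90.6,"rx": 0,"ry": 0,"rz": -56.5},{"tx": 329.4,"ty": -107.3,"tz": 93,"rx": 0,"ry": 0,"rz": -58.1}]' --hand 1

```text
time: 1.2
position: [445.5, -324.9, 149.5]
orientation: [-2.485, -1.919, -0.001]
ft_force: [0.4, -0.1, -0.3]
finger_gap: 0.998
grip_force: 0.0
```

Call:
send_rows --increments '[{"tx": 0,"ty": 0,"tz": 0,"rx": 0,"ry": 0,"rz": 0},{"tx": 0,"ty": 0,"tz": 0,"rx": 0,"ry": 0,"rz": 0},{"tx": 0,"ty": 0,"tz": 0,"rx": 0,"ry": 0,"rz": 0}]'

```text
time: 1.5
position: [443.1, -329.0, 151.1]
orientation: [2.494, 1.909, -0.0]
ft_force: [-1.0, 0.1, 0.4]
finger_gap: 1.002
grip_force: 0.0
```

```bash
python3 -c "
from h import *
plan([443.8,-327.3,63],down(-15),6)
for n in('top','side'):
    c=cap(n); cv2.imwrite('pics/%s2.png'%n,cv2.resize(c['pixels'],None,fx=1,fy=1)[:,:,::-1])
a=cv2.imread('pics/top2.png')[180:300,400:520];b=cv2.imread('pics/side2.png')[60:200,360:500]
cv2.imwrite('pics/c3.png',np.hstack([cv2.resize(a,(400,400)),cv2.resize(b,(400,400))]))
"
```

```text
t 1.5 q [-0.84  0.34  1.66 -0.    1.14 -0.58] F [-1.   0.1  0.4] |t| 88.2 |r| 0.15
[0.1, 0.0, 6.5] [0.0, 0.0, -0.0]
[0.5, 0.1, 22.8] [0.0, 0.0, -0.0]
[0.9, 0.1, 44.1] [0.0, 0.0, -0.1]
[1.4, 0.2, 65.3] [0.0, 0.0, -0.1]
[1.8, 0.2, 81.6] [0.0, 0.0, -0.1]
[1.9, 0.2, 88.1] [0.0, 0.0, -0.1]
```

View pics/c3.png

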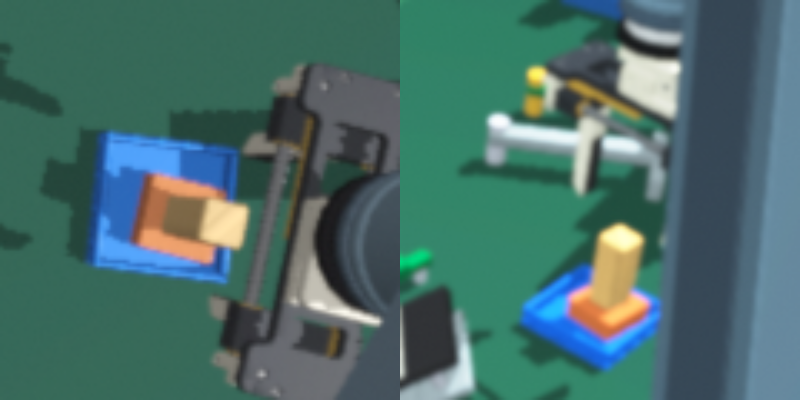

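The top half shows the gripper right of the handle, at crop (320,200), which fits parallax for a body at z≈240 above the block. The side half shows a finger at (585,160), on the +x side of the handle at (620,235). The pose is right, so I'll go down.

Call:
send_rows --increments '[{"tx": 0.5,"ty": 0,"tz": 6,"rx": 0,"ry": 0,"rz": 0},{"tx": 1,"ty": 0,"tz": 22,"rx": 0,"ry": 0,"rz": 0},{"tx": 1,"ty": 0,"tz": 40,"rx": 0,"ry": 0,"rz": 0},{"tx": 1,"ty": 0,"tz": 58,"rx": 0,"ry": 0,"rz": 0},{"tx": 1,"ty": 0,"tz": 73,"rx": 0,"ry": 0,"rz": 0},{"tx": 1,"ty": 0,"tz": 82,"rx": 0,"ry": 0,"rz": 0},{"tx": 1,"ty": 0,"tz": 87,"rx": 0,"ry": 0,"rz": 0},{"tx": 1,"ty": 0,"tz": 87,"rx": 0,"ry": 0,"rz": 0},{"tx": 1,"ty": 0,"tz": 87,"rx": 0,"ry": 0,"rz": 0},{"tx": 1,"ty": 0,"tz": 87,"rx": 0,"ry": 0,"rz": 0}]'

```text
time: 2.6
position: [444.5, -327.3, 64.4]
orientation: [2.491, 1.911, 0.0]
ft_force: [0.9, 0.3, 1.3]
finger_gap: 1.002
grip_force: 0.0
```

Call:
send_rows --increments '[{"tx": 0,"ty": 0,"tz": 0,"rx": 0,"ry": 0,"rz": 0},{"tx": 0,"ty": 0,"tz": 0,"rx": 0,"ry": 0,"rz": 0},{"tx": 0,"ty": 0,"tz": 0,"rx": 0,"ry": 0,"rz": 0},{"tx": 0,"ty": 0,"tz": 0,"rx": 0,"ry": 0,"rz": 0},{"tx": 0,"ty": 0,"tz": 0,"rx": 0,"ry": 0,"rz": 0},{"tx": 0,"ty": 0,"tz": 0,"rx": 0,"ry": 0,"rz": 0},{"tx": 0,"ty": 0,"tz": 0,"rx": 0,"ry": 0,"rz": 0},{"tx": 0,"ty": 0,"tz": 0,"rx": 0,"ry": 0,"rz": 0},{"tx": 0,"ty": 0,"tz": 0,"rx": 0,"ry": 0,"rz": 0},{"tx": 0,"ty": 0,"tz": 0,"rx": 0,"ry": 0,"rz": 0}]' --hand 0.2 --squeeze 35

```text
time: 3.6
position: [444.2, -327.0, 63.7]
orientation: [2.492, 1.912, 0.0]
ft_force: [1.1, 0.3, -0.7]
finger_gap: 0.323
grip_force: 35.0
```

Call:
send_rows --increments '[{"tx": 0,"ty": 0,"tz": -2,"rx": 0,"ry": 0,"rz": 0},{"tx": 0,"ty": 0,"tz": -8,"rx": 0,"ry": 0,"rz": 0},{"tx": 0,"ty": 0,"tz": -20,"rx": 0,"ry": 0,"rz": 0},{"tx": 0,"ty": 0,"tz": -45,"rx": 0,"ry": 0,"rz": 0},{"tx": 0,"ty": 0,"tz": -75,"rx": 0,"ry": 0,"rz": 0},{"tx": 0,"ty": 0,"tz": -110,"rx": 0,"ry": 0,"rz": 0},{"tx": 0,"ty": 0,"tz": -150,"rx": 0,"ry": 0,"rz": 0},{"tx": 0,"ty": 0,"tz": -185,"rx": 0,"ry": 0,"rz": 0},{"tx": 0,"ty": 0,"tz": -207,"rx": 0,"ry": 0,"rz": 0},{"tx": 0,"ty": 0,"tz": -215,"rx": 0,"ry": 0,"rz": 0}]'

```text
time: 4.6
position: [444.8, -327.6, 282.6]
orientation: [2.488, 1.909, 0.001]
ft_force: [0.6, -0.1, -2.1]
finger_gap: 0.321
grip_force: 35.0
```

Call:
send_rows --increments '[{"tx": 0,"ty": 0,"tz": 0,"rx": 0,"ry": 0,"rz": 0},{"tx": 0,"ty": 0,"tz": 0,"rx": 0,"ry": 0,"rz": 0},{"tx": 0,"ty": 0,"tz": 0,"rx": 0,"ry": 0,"rz": 0},{"tx": 0,"ty": 0,"tz": 0,"rx": 0,"ry": 0,"rz": 0}]'

```text
time: 5.0
position: [443.7, -326.5, 277.1]
orientation: [-2.49, -1.91, 0.0]
ft_force: [0.8, -1.5, -2.0]
finger_gap: 0.322
grip_force: 35.0
```

```bash
python3 -c "
from h import *
plan(LO+n_*(58.7+110),PL,16)
s=robot.get_state();print(s['position'],s['ft_force'],s['finger_gap'])"
```

```text
t 5.0 q [-0.84  0.24  1.48  0.    1.43 -0.57] F [ 0.8 -1.5 -2. ] |t| 452.7 |r| 59.6
[5.0, 1.0, 0.5] [0.3, -0.2, -0.6]
[19.0, 3.8, 1.9] [1.3, -0.6, -2.1]
[40.8, 8.1, 4.1] [2.7, -1.3, -4.6]
[69.0, 13.8, 6.9] [4.6, -2.2, -7.8]
[102.5, 20.5, 10.2] [6.8, -3.3, -11.6]
[139.8, 27.9, 13.9] [9.3, -4.5, -15.8]
[179.7, 35.9, 17.9] [11.9, -5.8, -20.3]
[220.9, 44.1, 22.0] [14.6, -7.1, -25.0]
[262.1, 52.3, 26.2] [17.4, -8.4, -29.6]
[302.0, 60.3, 30.1] [20.0, -9.7, -34.1]
[339.3, 67.8, 33.9] [22.5, -10.9, -38.4]
[372.8, 74.4, 37.2] [24.7, -12.0, -42.1]
[401.0, 80.1, 40.0] [26.6, -12.9, -45.3]
[422.8, 84.4, 42.2] [28.0, -13.6, -47.8]
[436.8, 87.2, 43.6] [28.9, -14.1, -49.4]
[441.8, 88.2, 44.1] [29.3, -14.2, -49.9]
[ 443.66923707 -326.48720686  277.14077395] [ 0.78511741 -1.46447474 -1.98023665] 0.3223706843913138
```

Call:
send_rows --increments '[{"tx": 5,"ty": 1,"tz": 0.5,"rx": 0.3,"ry": -0.2,"rz": -0.6},{"tx": 19,"ty": 4,"tz": 2,"rx": 1.3,"ry": -0.6,"rz": -2.1},{"tx": 41,"ty": 8,"tz": 4,"rx": 2.7,"ry": -1.3,"rz": -4.6},{"tx": 69,"ty": 14,"tz": 7,"rx": 4.6,"ry": -2.2,"rz": -7.8},{"tx": 102,"ty": 20,"tz": 10,"rx": 6.8,"ry": -3.3,"rz": -11.6},{"tx": 140,"ty": 28,"tz": 14,"rx": 9.3,"ry": -4.5,"rz": -15.8},{"tx": 180,"ty": 36,"tz": 18,"rx": 11.9,"ry": -5.8,"rz": -20.3},{"tx": 221,"ty": 44,"tz": 22,"rx": 14.6,"ry": -7.1,"rz": -25},{"tx": 262,"ty": 52,"tz": 26,"rx": 17.4,"ry": -8.4,"rz": -29.6},{"tx": 290,"ty": 58,"tz": 29,"rx": 19.3,"ry": -9.3,"rz": -33}]'

```text
time: 6.0
position: [576.3, -58.4, 248.4]
orientation: [-1.71, -2.385, 0.49]
ft_force: [0.2, -0.5, -2.1]
finger_gap: 0.322
grip_force: 35.0
```

```bash
python3 -c "
from h import *
plan(LO+n_*(58.7+110),PL,6)"
```

```text
t 6.0 q [-0.16  0.52  1.2  -0.22  1.73 -0.49] F [ 0.2 -0.5 -2.1] |t| 152.2 |r| 19.96
[7.9, 7.7, -2.2] [0.7, -0.3, -1.2]
[27.7, 27.0, -7.9] [2.6, -1.2, -4.3]
[53.4, 52.1, -15.1] [5.0, -2.4, -8.3]
[79.1, 77.1, -22.4] [7.4, -3.5, -12.3]
[98.8, 96.4, -28.1] [9.2, -4.4, -15.4]
[106.7, 104.2, -30.3] [10.0, -4.7, -16.6]
```

Call:
send_rows --increments '[{"tx": 20,"ty": 20,"tz": -6,"rx": 1.8,"ry": -0.8,"rz": -3},{"tx": 45,"ty": 44,"tz": -13,"rx": 4.2,"ry": -2,"rz": -7},{"tx": 70,"ty": 68,"tz": -20,"rx": 6.5,"ry": -3.1,"rz": -10.9},{"tx": 90,"ty": 88,"tz": -26,"rx": 8.4,"ry": -4,"rz": -14},{"tx": 102,"ty": 99,"tz": -29,"rx": 9.5,"ry": -4.5,"rz": -15.8},{"tx": 106.7,"ty": 104,"tz": -30.3,"rx": 10,"ry": -4.7,"rz": -16.6},{"tx": 106.7,"ty": 104,"tz": -30.3,"rx": 10,"ry": -4.7,"rz": -16.6},{"tx": 106.7,"ty": 104,"tz": -30.3,"rx": 10,"ry": -4.7,"rz": -16.6},{"tx": 106.7,"ty": 104,"tz": -30.3,"rx": 10,"ry": -4.7,"rz": -16.6},{"tx": 106.7,"ty": 104,"tz": -30.3,"rx": 10,"ry": -4.7,"rz": -16.6}]'

```text
time: 7.0
position: [642.8, 72.3, 235.7]
orientation: [-1.281, -2.501, 0.705]
ft_force: [-0.3, 1.4, -2.6]
finger_gap: 0.325
grip_force: 35.0
```

```bash
python3 -c "
from h import *
plan(LO+n_*(58.7+25),PL,10)"
```

```text
t 7.0 q [ 0.08  0.78  0.83 -0.3   2.   -0.6 ] F [-0.3  1.4 -2.6] |t| 85.2 |r| 0.52
[0.1, 0.1, 2.4] [0.0, -0.0, -0.0]
[0.4, 0.4, 8.8] [0.0, -0.0, -0.1]
[0.8, 0.9, 18.4] [0.0, -0.0, -0.1]
[1.3, 1.4, 29.9] [0.0, -0.0, -0.2]
[1.9, 2.0, 42.5] [0.0, -0.1, -0.3]
[2.5, 2.6, 55.1] [0.1, -0.1, -0.3]
[3.0, 3.1, 66.7] [0.1, -0.1, -0.4]
[3.4, 3.5, 76.2] [0.1, -0.1, -0.4]
[3.7, 3.8, 82.7] [0.1, -0.1, -0.5]
[3.8, 4.0, 85.1] [0.1, -0.1, -0.5]
```

Call:
send_rows --increments '[{"tx": 0.5,"ty": 0.5,"tz": 5,"rx": 0,"ry": 0,"rz": -0.1},{"tx": 1,"ty": 1,"tz": 15,"rx": 0,"ry": 0,"rz": -0.2},{"tx": 1.5,"ty": 1.5,"tz": 30,"rx": 0,"ry": 0,"rz": -0.3},{"tx": 2,"ty": 2,"tz": 45,"rx": 0,"ry": 0,"rz": -0.4},{"tx": 3,"ty": 3,"tz": 60,"rx": 0,"ry": 0,"rz": -0.5},{"tx": 3,"ty": 3,"tz": 72,"rx": 0,"ry": 0,"rz": -0.5},{"tx": 3,"ty": 3,"tz": 81,"rx": 0,"ry": 0,"rz": -0.5},{"tx": 3,"ty": 3,"tz": 85,"rx": 0,"ry": 0,"rz": -0.5},{"tx": 3,"ty": 3,"tz": 85,"rx": 0,"ry": 0,"rz": -0.5},{"tx": 3,"ty": 3,"tz": 85,"rx": 0,"ry": 0,"rz": -0.5}]'

```text
time: 8.0
position: [607.7, 51.3, 161.3]
orientation: [-1.267, -2.506, 0.704]
ft_force: [-0.4, -0.8, -3.0]
finger_gap: 0.322
grip_force: 35.0
```

Call:
send_rows --increments '[{"tx": 0,"ty": 0,"tz": 0,"rx": 0,"ry": 0,"rz": 0},{"tx": 0,"ty": 0,"tz": 0,"rx": 0,"ry": 0,"rz": 0},{"tx": 0,"ty": 0,"tz": 0,"rx": 0,"ry": 0,"rz": 0},{"tx": 0,"ty": 0,"tz": 0,"rx": 0,"ry": 0,"rz": 0}]'

```text
time: 8.4
position: [607.4, 51.4, 160.9]
orientation: [-1.266, -2.506, 0.704]
ft_force: [-0.1, -0.8, -3.1]
finger_gap: 0.323
grip_force: 35.0
```

```bash
cat > look.py <<'E'
from h import *
import sys,pickle
d={n:cap(n) for n in("top","side")}; pickle.dump(d,open("d1.pkl","wb"))
im=[]
for n,(x0,y0) in {"top":(265,140),"side":(290,110)}.items():
    c=d[n]; w=cloud(c); hsv=cv2.cvtColor(c["pixels"],cv2.COLOR_RGB2HSV); H,S,V=[hsv[...,i].astype(int) for i in range(3)]
    m=np.zeros(H.shape,bool); m[y0:y0+120,x0:x0+130]=1
    mm=m&(H<16)&(S>90)&(V>70); Q=w[mm]; print(n,"shoe px",mm.sum(),end=" ")
    if mm.sum()>20:
        L=(Q-LO)@np.c_[ex,np.cross(n_,ex),n_]; print("shoe in LO frame pct5/95",np.percentile(L,5,axis=0).round(1),np.percentile(L,95,axis=0).round(1))
        F=L[L[:,2]>np.percentile(L[:,2],98)-5]; r=cv2.minAreaRect(F[:,:2].astype(np.float32)); print("   top face rect",np.round(r[0],1),np.round(r[1],1),round(r[2],1))
    im.append(cv2.resize(c["pixels"][y0:y0+120,x0:x0+130],(400,370),interpolation=2))
cv2.imwrite(sys.argv[1],np.hstack(im)[:,:,::-1])
s=robot.get_state(); print(s["position"].round(1),"in LO frame:",((s["position"]-LO)@np.c_[ex,np.cross(n_,ex),n_]).round(1),"Fn",(s["ft_force"]@n_).round(2),s["ft_force"].round(2),s["qpos"].round(2),s["time"])
E
python3 look.py pics/c4.png; python3 -c "
from h import *
plan(LO+n_*(58.7+25),PL,1)"
```

```text
top shoe px 308 shoe in LO frame pct5/95 [  8.6 -24.9   1.9] [28.4 26.4 49. ]
   top face rect [19.3  0.8] [55.  19.2] 88.4
side shoe px 353 shoe in LO frame pct5/95 [-24.5 -28.6  -1.4] [28.6 29.5 47.7]
   top face rect [ 1.  -0.6] [58.2 53.9] 89.5
[607.4  51.3 160.8] in LO frame: [-0.1 -0.2 83.5] Fn -2.86 [ 0.28  1.1  -3.89] [ 0.06  0.74  1.08 -0.29  1.79 -0.57] 8.5
t 8.5 q [ 0.06  0.74  1.08 -0.29  1.79 -0.57] F [ 0.3  1.1 -3.9] |t| 0.3 |r| 0.15
[-0.2, -0.1, -0.2] [0.0, -0.1, 0.1]
```

View pics/c4.png

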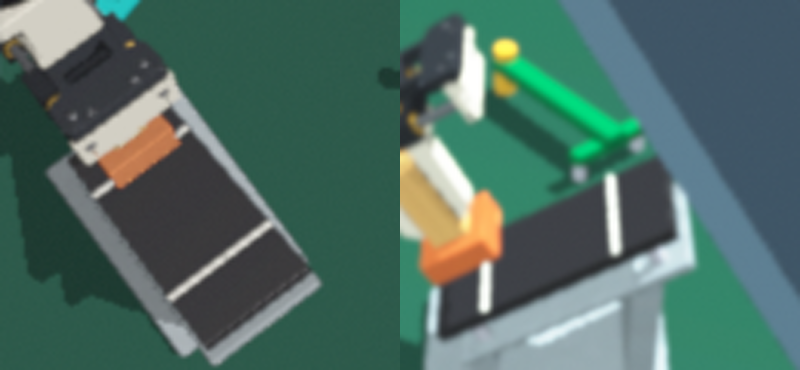

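The top half shows the block above the lower line, at crop (140,152), with the upper line at (222,262). In the side half the shoe is at (460,240), over the lower line at (485,285). It is centred to about 1 mm, square and 25 mm off the plate. Next I'll take a free-force baseline, then approach.

```bash
cat > fn.py <<'E'
from h import *
F=[];P=[]
for _ in range(6):
    cap("top"); s=robot.get_state(); F.append(s["ft_force"]); P.append(s["position"])
B=np.c_[ex,np.cross(n_,ex),n_]; F=np.array(F)@B; P=(np.mean(P,0)-LO)@B
print("F plate axes",F.mean(0).round(2),"sd",F.std(0).round(2),"pos LO frame",P.round(2),"t",s["time"],"q",s["qpos"].round(2)); Rc=R.from_rotvec(s["orientation"]).as_matrix(); print("rot err tool deg",np.degrees(R.from_matrix(Rc.T@PL).as_rotvec()).round(2))
E
python3 fn.py
```

```text
F plate axes [-1.54  0.14 -2.11] sd [0.27 0.85 0.3 ] pos LO frame [-0.13 -0.18 83.43] t 8.8 q [ 0.06  0.74  1.08 -0.29  1.79 -0.57]
rot err tool deg [ 0.03 -0.09  0.12]
```

Call:
send_rows --increments '[{"tx": 0,"ty": 0,"tz": 3,"rx": 0,"ry": 0,"rz": 0},{"tx": 0,"ty": 0,"tz": 8,"rx": 0,"ry": 0,"rz": 0},{"tx": 0,"ty": 0,"tz": 13,"rx": 0,"ry": 0,"rz": 0},{"tx": 0,"ty": 0,"tz": 17,"rx": 0,"ry": 0,"rz": 0},{"tx": 0,"ty": 0,"tz": 20,"rx": 0,"ry": 0,"rz": 0},{"tx": 0,"ty": 0,"tz": 21,"rx": 0,"ry": 0,"rz": 0},{"tx": 0,"ty": 0,"tz": 21,"rx": 0,"ry": 0,"rz": 0},{"tx": 0,"ty": 0,"tz": 21,"rx": 0,"ry": 0,"rz": 0},{"tx": 0,"ty": 0,"tz": 21,"rx": 0,"ry": 0,"rz": 0},{"tx": 0,"ty": 0,"tz": 21,"rx": 0,"ry": 0,"rz": 0}]'

```text
time: 9.8
position: [598.6, 44.9, 143.0]
orientation: [-1.266, -2.506, 0.704]
ft_force: [-0.1, 0.2, -1.9]
finger_gap: 0.323
grip_force: 35.0
```

```bash
python3 fn.py
```

```text
F plate axes [-1.2  -0.26 -2.1 ] sd [0.3  0.59 0.24] pos LO frame [-0.16 -0.2  62.53] t 10.1 q [ 0.05  0.74  1.13 -0.29  1.74 -0.56]
rot err tool deg [ 0.03 -0.09  0.12]
```

Call:
send_rows --increments '[{"tx": 0,"ty": 0,"tz": 1,"rx": 0,"ry": 0,"rz": 0},{"tx": 0,"ty": 0,"tz": 2,"rx": 0,"ry": 0,"rz": 0},{"tx": 0,"ty": 0,"tz": 3,"rx": 0,"ry": 0,"rz": 0},{"tx": 0,"ty": 0,"tz": 4,"rx": 0,"ry": 0,"rz": 0},{"tx": 0,"ty": 0,"tz": 5,"rx": 0,"ry": 0,"rz": 0},{"tx": 0,"ty": 0,"tz": 6,"rx": 0,"ry": 0,"rz": 0},{"tx": 0,"ty": 0,"tz": 7,"rx": 0,"ry": 0,"rz": 0},{"tx": 0,"ty": 0,"tz": 8,"rx": 0,"ry": 0,"rz": 0},{"tx": 0,"ty": 0,"tz": 8.5,"rx": 0,"ry": 0,"rz": 0},{"tx": 0,"ty": 0,"tz": 8.5,"rx": 0,"ry": 0,"rz": 0}]'

```text
time: 11.1
position: [595.0, 42.3, 135.9]
orientation: [-1.266, -2.506, 0.704]
ft_force: [0.6, 1.7, 1.7]
finger_gap: 0.322
grip_force: 35.0
```

```bash
python3 fn.py
```

```text
F plate axes [-0.37 -0.92  1.79] sd [0.55 0.39 0.34] pos LO frame [-0.13 -0.22 54.13] t 11.4 q [ 0.05  0.74  1.15 -0.29  1.72 -0.56]
rot err tool deg [ 0.04 -0.09  0.12]
```

Force rose 3.9 N, which is about 4.1 mm pressed, so contact was at 58.3 as predicted. I'll press 1.9 mm further and stroke along tool -y at 20 mm/s.

Call:
send_rows --increments '[{"tx": 0,"ty": 0,"tz": 0.6,"rx": 0,"ry": 0,"rz": 0},{"tx": 0,"ty": 0,"tz": 1.2,"rx": 0,"ry": 0,"rz": 0},{"tx": 0,"ty": 0,"tz": 1.9,"rx": 0,"ry": 0,"rz": 0},{"tx": 0,"ty": 0,"tz": 1.9,"rx": 0,"ry": 0,"rz": 0},{"tx": 0,"ty": 0,"tz": 1.9,"rx": 0,"ry": 0,"rz": 0},{"tx": 0,"ty": 0,"tz": 1.9,"rx": 0,"ry": 0,"rz": 0}]'

```text
time: 12.0
position: [594.1, 41.7, 134.1]
orientation: [-1.266, -2.506, 0.704]
ft_force: [1.4, 2.4, 3.6]
finger_gap: 0.32
grip_force: 35.0
```

```bash
python3 fn.py
```

```text
F plate axes [-0.27 -1.3   3.62] sd [0.75 0.61 0.35] pos LO frame [-0.14 -0.2  52.11] t 12.3 q [ 0.05  0.74  1.15 -0.29  1.72 -0.56]
rot err tool deg [ 0.04 -0.09  0.12]
```

Call:
send_rows --increments '[{"tx": 0,"ty": -1,"tz": 0,"rx": 0,"ry": 0,"rz": 0},{"tx": 0,"ty": -2.5,"tz": 0,"rx": 0,"ry": 0,"rz": 0},{"tx": 0,"ty": -4.5,"tz": 0,"rx": 0,"ry": 0,"rz": 0},{"tx": 0,"ty": -6.5,"tz": 0,"rx": 0,"ry": 0,"rz": 0},{"tx": 0,"ty": -8.5,"tz": 0,"rx": 0,"ry": 0,"rz": 0},{"tx": 0,"ty": -10.5,"tz": 0,"rx": 0,"ry": 0,"rz": 0},{"tx": 0,"ty": -12.5,"tz": 0,"rx": 0,"ry": 0,"rz": 0},{"tx": 0,"ty": -14.5,"tz": 0,"rx": 0,"ry": 0,"rz": 0},{"tx": 0,"ty": -16.5,"tz": 0,"rx": 0,"ry": 0,"rz": 0},{"tx": 0,"ty": -18.5,"tz": 0,"rx": 0,"ry": 0,"rz": 0}]'

```text
time: 13.3
position: [582.3, 32.4, 143.5]
orientation: [-1.267, -2.508, 0.702]
ft_force: [3.5, 3.2, 0.9]
finger_gap: 0.323
grip_force: 35.0
```

```bash
cat > st.py <<'E'
from h import *
s=robot.get_state();B=np.c_[ex,np.cross(n_,ex),n_];print(((s["position"]-LO)@B).round(2),(s["ft_force"]@B).round(2),s["time"]); Rc=R.from_rotvec(s["orientation"]).as_matrix(); print(np.degrees(R.from_matrix(Rc.T@PL).as_rotvec()).round(2),s["finger_gap"])
E
python3 st.py
```

```text
[17.56  0.22 52.28] [-3.61 -0.51  3.25] 13.3
[ 0.18 -0.04  0.12] 0.3229309705571784
```

Good: 6.0 mm depth, with friction of about 3.4 N.

Call:
send_rows --increments '[{"tx": 0,"ty": -2,"tz": 0,"rx": 0,"ry": 0,"rz": 0},{"tx": 0,"ty": -4,"tz": 0,"rx": 0,"ry": 0,"rz": 0},{"tx": 0,"ty": -6,"tz": 0,"rx": 0,"ry": 0,"rz": 0},{"tx": 0,"ty": -8,"tz": 0,"rx": 0,"ry": 0,"rz": 0},{"tx": 0,"ty": -10,"tz": 0,"rx": 0,"ry": 0,"rz": 0},{"tx": 0,"ty": -12,"tz": 0,"rx": 0,"ry": 0,"rz": 0},{"tx": 0,"ty": -14,"tz": 0,"rx": 0,"ry": 0,"rz": 0},{"tx": 0,"ty": -16,"tz": 0,"rx": 0,"ry": 0,"rz": 0},{"tx": 0,"ty": -18,"tz": 0,"rx": 0,"ry": 0,"rz": 0},{"tx": 0,"ty": -20,"tz": 0,"rx": 0,"ry": 0,"rz": 0}]'

```text
time: 14.3
position: [568.6, 22.3, 153.9]
orientation: [-1.267, -2.508, 0.702]
ft_force: [4.5, 2.9, 1.0]
finger_gap: 0.32
grip_force: 35.0
```

Call:
send_rows --increments '[{"tx": 0,"ty": -2,"tz": 0,"rx": 0,"ry": 0,"rz": 0},{"tx": 0,"ty": -4,"tz": 0,"rx": 0,"ry": 0,"rz": 0},{"tx": 0,"ty": -6,"tz": 0,"rx": 0,"ry": 0,"rz": 0},{"tx": 0,"ty": -8,"tz": 0,"rx": 0,"ry": 0,"rz": 0},{"tx": 0,"ty": -10,"tz": 0,"rx": 0,"ry": 0,"rz": 0},{"tx": 0,"ty": -12,"tz": 0,"rx": 0,"ry": 0,"rz": 0},{"tx": 0,"ty": -14,"tz": 0,"rx": 0,"ry": 0,"rz": 0},{"tx": 0,"ty": -16,"tz": 0,"rx": 0,"ry": 0,"rz": 0},{"tx": 0,"ty": -18,"tz": 0,"rx": 0,"ry": 0,"rz": 0},{"tx": 0,"ty": -20,"tz": 0,"rx": 0,"ry": 0,"rz": 0}]'

```text
time: 15.3
position: [554.8, 12.2, 164.3]
orientation: [-1.267, -2.508, 0.702]
ft_force: [4.2, 3.6, 0.7]
finger_gap: 0.324
grip_force: 35.0
```

```bash
python3 st.py
```

```text
[57.56  0.31 52.24] [-4.35 -0.44  3.44] 15.3
[ 0.18 -0.03  0.12] 0.32424311817999857
```

Call:
send_rows --increments '[{"tx": 0,"ty": -2,"tz": 0,"rx": 0,"ry": 0,"rz": 0},{"tx": 0,"ty": -4,"tz": 0,"rx": 0,"ry": 0,"rz": 0},{"tx": 0,"ty": -6,"tz": 0,"rx": 0,"ry": 0,"rz": 0},{"tx": 0,"ty": -8,"tz": 0,"rx": 0,"ry": 0,"rz": 0},{"tx": 0,"ty": -10,"tz": 0,"rx": 0,"ry": 0,"rz": 0},{"tx": 0,"ty": -12,"tz": 0,"rx": 0,"ry": 0,"rz": 0},{"tx": 0,"ty": -14,"tz": 0,"rx": 0,"ry": 0,"rz": 0},{"tx": 0,"ty": -16,"tz": 0,"rx": 0,"ry": 0,"rz": 0},{"tx": 0,"ty": -18,"tz": 0,"rx": 0,"ry": 0,"rz": 0},{"tx": 0,"ty": -20,"tz": 0,"rx": 0,"ry": 0,"rz": 0}]'

```text
time: 16.3
position: [541.1, 2.0, 174.8]
orientation: [-1.267, -2.508, 0.702]
ft_force: [4.9, 3.6, 1.4]
finger_gap: 0.32
grip_force: 35.0
```

Call:
send_rows --increments '[{"tx": 0,"ty": -2,"tz": 0,"rx": 0,"ry": 0,"rz": 0},{"tx": 0,"ty": -4,"tz": 0,"rx": 0,"ry": 0,"rz": 0},{"tx": 0,"ty": -6,"tz": 0,"rx": 0,"ry": 0,"rz": 0},{"tx": 0,"ty": -8,"tz": 0,"rx": 0,"ry": 0,"rz": 0},{"tx": 0,"ty": -10,"tz": 0,"rx": 0,"ry": 0,"rz": 0},{"tx": 0,"ty": -12,"tz": 0,"rx": 0,"ry": 0,"rz": 0},{"tx": 0,"ty": -14,"tz": 0,"rx": 0,"ry": 0,"rz": 0},{"tx": 0,"ty": -16,"tz": 0,"rx": 0,"ry": 0,"rz": 0},{"tx": 0,"ty": -18,"tz": 0,"rx": 0,"ry": 0,"rz": 0},{"tx": 0,"ty": -20,"tz": 0,"rx": 0,"ry": 0,"rz": 0}]'

```text
time: 17.3
position: [527.3, -8.1, 185.2]
orientation: [-1.267, -2.508, 0.702]
ft_force: [4.7, 2.7, 1.2]
finger_gap: 0.323
grip_force: 35.0
```

Call:
send_rows --increments '[{"tx": 0,"ty": -2,"tz": 0,"rx": 0,"ry": 0,"rz": 0},{"tx": 0,"ty": -4,"tz": 0,"rx": 0,"ry": 0,"rz": 0},{"tx": 0,"ty": -6,"tz": 0,"rx": 0,"ry": 0,"rz": 0},{"tx": 0,"ty": -8,"tz": 0,"rx": 0,"ry": 0,"rz": 0},{"tx": 0,"ty": -10,"tz": 0,"rx": 0,"ry": 0,"rz": 0},{"tx": 0,"ty": -11.5,"tz": 0,"rx": 0,"ry": 0,"rz": 0},{"tx": 0,"ty": -11.5,"tz": 0,"rx": 0,"ry": 0,"rz": 0},{"tx": 0,"ty": -11.5,"tz": 0,"rx": 0,"ry": 0,"rz": 0},{"tx": 0,"ty": -11.5,"tz": 0,"rx": 0,"ry": 0,"rz": 0}]'

```text
time: 18.2
position: [519.3, -14.1, 191.3]
orientation: [-1.266, -2.507, 0.703]
ft_force: [4.6, 2.1, 1.5]
finger_gap: 0.324
grip_force: 35.0
```

```bash
python3 st.py; python3 look.py pics/c5.png
```

```text
[109.3    0.39  52.14] [-3.46  1.04  3.84] 18.2
[ 0.12 -0.04  0.11] 0.32370110878897207
top shoe px 63 shoe in LO frame pct5/95 [nan nan nan] [nan nan nan]
   top face rect [0. 0.] [0. 0.] 0.0
side shoe px 409 shoe in LO frame pct5/95 [nan nan nan] [nan nan nan]
   top face rect [0. 0.] [0. 0.] 0.0
[519.3 -14.  191.3] in LO frame: [109.3   0.4  52.1] Fn 2.84 [3.61 2.26 0.73] [-0.03  0.54  1.36 -0.33  1.68 -0.63] 18.3
```

View pics/c5.png

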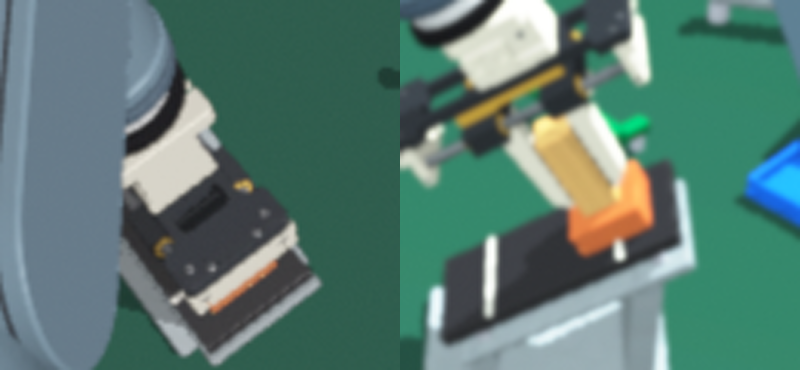

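The side half shows the shoe square on the upper line, with the line end emerging under it at crop (620,250). The lower line is clear at (490,275). The stroke is finished, so I'll lift along the normal.

Call:
send_rows --increments '[{"tx": 0,"ty": 0,"tz": -2,"rx": 0,"ry": 0,"rz": 0},{"tx": 0,"ty": 0,"tz": -6,"rx": 0,"ry": 0,"rz": 0},{"tx": 0,"ty": 0,"tz": -12,"rx": 0,"ry": 0,"rz": 0},{"tx": 0,"ty": 0,"tz": -22,"rx": 0,"ry": 0,"rz": 0},{"tx": 0,"ty": 0,"tz": -36,"rx": 0,"ry": 0,"rz": 0},{"tx": 0,"ty": 0,"tz": -52,"rx": 0,"ry": 0,"rz": 0},{"tx": 0,"ty": 0,"tz": -68,"rx": 0,"ry": 0,"rz": 0},{"tx": 0,"ty": 0,"tz": -80,"rx": 0,"ry": 0,"rz": 0},{"tx": 0,"ty": 0,"tz": -87,"rx": 0,"ry": 0,"rz": 0},{"tx": 0,"ty": 0,"tz": -90,"rx": 0,"ry": 0,"rz": 0}]'

```text
time: 19.3
position: [556.9, 13.8, 268.8]
orientation: [-1.266, -2.506, 0.704]
ft_force: [0.4, -0.1, -2.6]
finger_gap: 0.321
grip_force: 35.0
```

```bash
python3 -c "
from h import *
plan([452.3,-318.6,230],down(-8),14)"; python3 st.py
```

```text
t 19.3 q [ 0.01  0.57  1.13 -0.32  1.89 -0.66] F [ 0.4 -0.1 -2.6] |t| 350.6 |r| 53.94
[-3.0, -3.2, 2.6] [-0.4, 0.2, 0.6]
[-11.4, -12.2, 9.9] [-1.7, 0.7, 2.4]
[-24.3, -26.0, 21.2] [-3.5, 1.4, 5.1]
[-40.8, -43.6, 35.6] [-5.9, 2.4, 8.6]
[-60.0, -64.1, 52.3] [-8.7, 3.5, 12.6]
[-81.0, -86.6, 70.6] [-11.8, 4.7, 17.0]
[-102.9, -110.0, 89.7] [-14.9, 6.0, 21.6]
[-124.8, -133.4, 108.8] [-18.1, 7.3, 26.2]
[-145.8, -155.8, 127.1] [-21.2, 8.5, 30.6]
[-165.0, -176.4, 143.9] [-24.0, 9.7, 34.7]
[-181.5, -194.0, 158.3] [-26.4, 10.6, 38.1]
[-194.4, -207.8, 169.5] [-28.2, 11.4, 40.9]
[-202.8, -216.8, 176.8] [-29.5, 11.9, 42.6]
[-205.8, -220.0, 179.4] [-29.9, 12.1, 43.3]
[109.9    0.15 142.68] [-1.51  0.32 -2.07] 19.3
[ 0.06 -0.07  0.11] 0.32107143999460663
```

Call:
send_rows --increments '[{"tx": -3,"ty": -3,"tz": 2.6,"rx": -0.4,"ry": 0.2,"rz": 0.6},{"tx": -11,"ty": -12,"tz": 10,"rx": -1.7,"ry": 0.7,"rz": 2.4},{"tx": -24,"ty": -26,"tz": 21,"rx": -3.5,"ry": 1.4,"rz": 5.1},{"tx": -41,"ty": -44,"tz": 36,"rx": -5.9,"ry": 2.4,"rz": 8.6},{"tx": -60,"ty": -64,"tz": 52,"rx": -8.7,"ry": 3.5,"rz": 12.6},{"tx": -81,"ty": -87,"tz": 71,"rx": -11.8,"ry": 4.7,"rz": 17},{"tx": -103,"ty": -110,"tz": 90,"rx": -14.9,"ry": 6,"rz": 21.6},{"tx": -125,"ty": -133,"tz": 109,"rx": -18.1,"ry": 7.3,"rz": 26.2},{"tx": -146,"ty": -156,"tz": 127,"rx": -21.2,"ry": 8.5,"rz": 30.6},{"tx": -160,"ty": -171,"tz": 139,"rx": -23.2,"ry": 9.4,"rz": 33.6}]'

```text
time: 20.3
position: [473.0, -247.0, 238.0]
orientation: [-2.152, -2.202, 0.172]
ft_force: [0.2, 0.7, -2.7]
finger_gap: 0.318
grip_force: 35.0
```

```bash
python3 -c "
from h import *
plan([452.3,-318.6,200],down(-8),6)"
```

```text
t 20.3 q [-0.62  0.29  1.51 -0.1   1.41 -0.63] F [ 0.2  0.7 -2.7] |t| 83.6 |r| 11.76
[-5.2, -1.3, 3.2] [-0.5, 0.2, 0.7]
[-18.0, -4.5, 11.1] [-1.7, 0.7, 2.4]
[-34.8, -8.7, 21.5] [-3.4, 1.3, 4.6]
[-51.6, -12.9, 31.8] [-5.0, 2.0, 6.9]
[-64.4, -16.2, 39.8] [-6.2, 2.4, 8.6]
[-69.6, -17.5, 42.9] [-6.7, 2.6, 9.3]
```

Call:
send_rows --increments '[{"tx": -15,"ty": -4,"tz": 9,"rx": -1.4,"ry": 0.6,"rz": 2},{"tx": -32,"ty": -8,"tz": 20,"rx": -3.1,"ry": 1.2,"rz": 4.3},{"tx": -48,"ty": -12,"tz": 30,"rx": -4.6,"ry": 1.8,"rz": 6.4},{"tx": -60,"ty": -15,"tz": 37,"rx": -5.8,"ry": 2.2,"rz": 8},{"tx": -67,"ty": -17,"tz": 41,"rx": -6.5,"ry": 2.5,"rz": 9},{"tx": -69.6,"ty": -17.5,"tz": 43,"rx": -6.7,"ry": 2.6,"rz": 9.3},{"tx": -69.6,"ty": -17.5,"tz": 43,"rx": -6.7,"ry": 2.6,"rz": 9.3},{"tx": -69.6,"ty": -17.5,"tz": 43,"rx": -6.7,"ry": 2.6,"rz": 9.3},{"tx": -69.6,"ty": -17.5,"tz": 43,"rx": -6.7,"ry": 2.6,"rz": 9.3},{"tx": -69.6,"ty": -17.5,"tz": 43,"rx": -6.7,"ry": 2.6,"rz": 9.3}]'

```text
time: 21.3
position: [455.5, -315.8, 200.7]
orientation: [2.363, 2.069, -0.002]
ft_force: [-0.1, -0.1, -2.1]
finger_gap: 0.324
grip_force: 35.0
```

```bash
python3 -c "
from h import *
plan([452.3,-318.6,75],down(-8),10)"
```

```text
t 21.3 q [-0.81  0.3   1.59 -0.    1.25 -0.67] F [-0.1 -0.1 -2.1] |t| 125.8 |r| 0.41
[-0.1, -0.1, 3.5] [-0.0, 0.0, 0.0]
[-0.3, -0.3, 13.1] [-0.0, 0.0, 0.0]
[-0.7, -0.6, 27.2] [-0.0, 0.0, 0.1]
[-1.1, -1.0, 44.3] [-0.0, 0.0, 0.1]
[-1.5, -1.4, 62.9] [-0.0, 0.0, 0.2]
[-2.0, -1.8, 81.5] [-0.0, 0.0, 0.3]
[-2.4, -2.2, 98.6] [-0.0, 0.0, 0.3]
[-2.7, -2.5, 112.7] [-0.0, 0.1, 0.4]
[-2.9, -2.7, 122.2] [-0.0, 0.1, 0.4]
[-3.0, -2.8, 125.7] [-0.0, 0.1, 0.4]
```

Call:
send_rows --increments '[{"tx": 0,"ty": 0,"tz": 3,"rx": 0,"ry": 0,"rz": 0},{"tx": -0.5,"ty": -0.5,"tz": 13,"rx": 0,"ry": 0,"rz": 0},{"tx": -1,"ty": -1,"tz": 27,"rx": 0,"ry": 0,"rz": 0.1},{"tx": -1,"ty": -1,"tz": 44,"rx": 0,"ry": 0,"rz": 0.2},{"tx": -1.5,"ty": -1.5,"tz": 63,"rx": 0,"ry": 0,"rz": 0.3},{"tx": -2,"ty": -2,"tz": 81,"rx": 0,"ry": 0,"rz": 0.3},{"tx": -2.5,"ty": -2,"tz": 98,"rx": 0,"ry": 0,"rz": 0.3},{"tx": -2.5,"ty": -2.5,"tz": 112,"rx": 0,"ry": 0,"rz": 0.4},{"tx": -2.5,"ty": -2.5,"tz": 122,"rx": 0,"ry": 0,"rz": 0.4},{"tx": -2.5,"ty": -2.5,"tz": 125,"rx": 0,"ry": 0,"rz": 0.4}]'

```text
time: 22.3
position: [451.5, -317.9, 73.8]
orientation: [-2.37, -2.058, 0.002]
ft_force: [0.0, -0.3, -2.5]
finger_gap: 0.322
grip_force: 35.0
```

Call:
send_rows --increments '[{"tx": 0,"ty": 0,"tz": 0,"rx": 0,"ry": 0,"rz": 0},{"tx": 0,"ty": 0,"tz": 0,"rx": 0,"ry": 0,"rz": 0},{"tx": 0,"ty": 0,"tz": 0,"rx": 0,"ry": 0,"rz": 0},{"tx": 0,"ty": 0,"tz": 0,"rx": 0,"ry": 0,"rz": 0},{"tx": 0,"ty": 0,"tz": 0,"rx": 0,"ry": 0,"rz": 0}]'

```text
time: 22.8
position: [452.4, -318.8, 75.9]
orientation: [2.371, 2.059, -0.001]
ft_force: [0.2, -0.4, -3.0]
finger_gap: 0.325
grip_force: 35.0
```

```bash
python3 -c "
from h import *
plan([452.3,-318.6,63.7],down(-8),1)
c=cap('side');s=robot.get_state();print(s['position'],s['ft_force'])
w=cloud(c);hsv=cv2.cvtColor(c['pixels'],cv2.COLOR_RGB2HSV);H,S,V=[hsv[...,i].astype(int) for i in range(3)]
m=np.zeros(H.shape,bool);m[120:200,390:470]=1
Q=w[m&(H<18)&(S>90)&(V>70)];Q=Q[~np.isnan(Q[:,0])];print(len(Q),Q.min(0),Q.max(0))
cv2.imwrite('pics/c6.png',cv2.resize(c['pixels'][90:210,380:520],None,fx=4,fy=4)[:,:,::-1])"
```

```text
t 22.8 q [-0.81  0.43  1.74 -0.    0.97 -0.67] F [ 0.2 -0.4 -3. ] |t| 12.2 |r| 0.1
[0.2, -0.1, 12.2] [0.0, 0.1, -0.1]
[ 452.37275278 -318.73187164   75.83401283] [-0.25007792  0.0576892  -2.14903414]
223 [ 419.67461845 -402.9924115    -2.24526269] [ 478.07304357 -285.81838704   56.8954893 ]
```

View pics/c6.png

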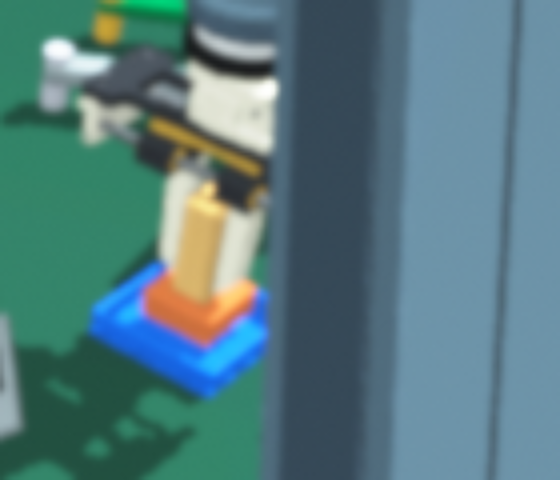

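The block, at crop (200,300), hangs upright and centred over the tray. I'll lower it 11.5 mm slowly.

Call:
send_rows --increments '[{"tx": 0,"ty": 0,"tz": 2,"rx": 0,"ry": 0,"rz": 0},{"tx": 0,"ty": 0,"tz": 4,"rx": 0,"ry": 0,"rz": 0},{"tx": 0,"ty": 0,"tz": 6,"rx": 0,"ry": 0,"rz": 0},{"tx": 0,"ty": 0,"tz": 8,"rx": 0,"ry": 0,"rz": 0},{"tx": 0,"ty": 0,"tz": 9,"rx": 0,"ry": 0,"rz": 0},{"tx": 0,"ty": 0,"tz": 10,"rx": 0,"ry": 0,"rz": 0},{"tx": 0,"ty": 0,"tz": 10.5,"rx": 0,"ry": 0,"rz": 0},{"tx": 0,"ty": 0,"tz": 11,"rx": 0,"ry": 0,"rz": 0},{"tx": 0,"ty": 0,"tz": 11.5,"rx": 0,"ry": 0,"rz": 0},{"tx": 0,"ty": 0,"tz": 11.5,"rx": 0,"ry": 0,"rz": 0}]'

```text
time: 23.85
position: [452.2, -318.6, 63.9]
orientation: [2.372, 2.06, -0.001]
ft_force: [0.5, 0.1, -1.9]
finger_gap: 0.317
grip_force: 35.0
```

```bash
python3 -c "
from h import *
F=[]
for _ in range(5):
    cap('top'); s=robot.get_state(); F.append(s['ft_force'])
print(np.mean(F,0),s['position'])"
```

```text
[ 0.11504646 -0.20887272 -2.80962085] [ 452.2555904  -318.63566004   64.03045943]
```

Not touching yet, so I'll go down in 0.25 mm steps.

Call:
send_rows --increments '[{"tx": 0,"ty": 0,"tz": 0.2,"rx": 0,"ry": 0,"rz": 0},{"tx": 0,"ty": 0,"tz": 0.4,"rx": 0,"ry": 0,"rz": 0},{"tx": 0,"ty": 0,"tz": 0.5,"rx": 0,"ry": 0,"rz": 0},{"tx": 0,"ty": 0,"tz": 0.5,"rx": 0,"ry": 0,"rz": 0},{"tx": 0,"ty": 0,"tz": 0.5,"rx": 0,"ry": 0,"rz": 0}]'

```text
time: 24.6
position: [452.2, -318.6, 63.7]
orientation: [2.372, 2.06, -0.001]
ft_force: [-0.4, 0.3, 1.2]
finger_gap: 0.325
grip_force: 35.0
```

```bash
python3 -c "
from h import *
F=[]
for _ in range(5):
    cap('top'); s=robot.get_state(); F.append(s['ft_force'])
print(np.mean(F,0),s['position'])"
```

```text
[-0.8910593   0.54130672  1.74039521] [ 452.23339331 -318.65741405   63.66814262]
```

The block is seated on the floor at z=63.7, the same as at the grasp. I'll release it and retreat straight up.

Call:
send_rows --increments '[{"tx": 0,"ty": 0,"tz": 0,"rx": 0,"ry": 0,"rz": 0},{"tx": 0,"ty": 0,"tz": 0,"rx": 0,"ry": 0,"rz": 0},{"tx": 0,"ty": 0,"tz": 0,"rx": 0,"ry": 0,"rz": 0},{"tx": 0,"ty": 0,"tz": 0,"rx": 0,"ry": 0,"rz": 0},{"tx": 0,"ty": 0,"tz": 0,"rx": 0,"ry": 0,"rz": 0},{"tx": 0,"ty": 0,"tz": 0,"rx": 0,"ry": 0,"rz": 0},{"tx": 0,"ty": 0,"tz": 0,"rx": 0,"ry": 0,"rz": 0},{"tx": 0,"ty": 0,"tz": 0,"rx": 0,"ry": 0,"rz": 0}]' --hand 0.9

```text
time: 25.65
position: [452.2, -318.6, 63.5]
orientation: [2.372, 2.06, -0.001]
ft_force: [-0.6, 0.3, 0.1]
finger_gap: 0.897
grip_force: 0.0
```

Call:
send_rows --increments '[{"tx": 0,"ty": 0,"tz": -3,"rx": 0,"ry": 0,"rz": 0},{"tx": 0,"ty": 0,"tz": -10,"rx": 0,"ry": 0,"rz": 0},{"tx": 0,"ty": 0,"tz": -22,"rx": 0,"ry": 0,"rz": 0},{"tx": 0,"ty": 0,"tz": -40,"rx": 0,"ry": 0,"rz": 0},{"tx": 0,"ty": 0,"tz": -65,"rx": 0,"ry": 0,"rz": 0},{"tx": 0,"ty": 0,"tz": -95,"rx": 0,"ry": 0,"rz": 0},{"tx": 0,"ty": 0,"tz": -125,"rx": 0,"ry": 0,"rz": 0},{"tx": 0,"ty": 0,"tz": -150,"rx": 0,"ry": 0,"rz": 0},{"tx": 0,"ty": 0,"tz": -165,"rx": 0,"ry": 0,"rz": 0},{"tx": 0,"ty": 0,"tz": -170,"rx": 0,"ry": 0,"rz": 0}]'

```text
time: 26.65
position: [453.1, -319.2, 236.7]
orientation: [2.368, 2.056, -0.001]
ft_force: [0.1, 0.1, -0.3]
finger_gap: 0.9
grip_force: 0.0
```

Call:
send_rows --increments '[{"tx": 0,"ty": 0,"tz": 0,"rx": 0,"ry": 0,"rz": 0},{"tx": 0,"ty": 0,"tz": 0,"rx": 0,"ry": 0,"rz": 0},{"tx": 0,"ty": 0,"tz": 0,"rx": 0,"ry": 0,"rz": 0}]'

```text
time: 26.95
position: [451.8, -318.0, 232.3]
orientation: [-2.371, -2.058, 0.002]
ft_force: [-0.6, -0.4, 0.8]
finger_gap: 0.905
grip_force: 0.0
```

```bash
python3 -c "
from h import *
import pickle
c=cap('top');w=cloud(c);d0=pickle.load(open('d0.pkl','rb'))['top'];hsv=cv2.cvtColor(c['pixels'],cv2.COLOR_RGB2HSV);H,S,V=[hsv[...,i].astype(int) for i in range(3)]
m=np.zeros(H.shape,bool);m[210:275,415:485]=1
Q=w[m&(H<18)&(S>70)&(w[...,2]>23)&(w[...,2]<31)];print(len(Q),cv2.minAreaRect(Q[:,:2].astype(np.float32)),np.median(Q[:,2]))
D=abs(c['z_map']-d0['z_map'])
for n,(x0,y0,x1,y1) in dict(jar=(190,125,225,160),gauge=(168,195,218,240),tang=(398,100,440,180)).items(): print(n,(D[y0:y1,x0:x1]>8).mean().round(3))
a=c['pixels'][90:290,160:500];cv2.imwrite('pics/c7.png',cv2.resize(a,None,fx=2.3,fy=2.3)[:,:,::-1])
s=robot.get_state();print(s['time'],s['position'],s['ft_force'])"
```

```text
273 ((452.6214294433594, -318.28668212890625), (56.21962356567383, 53.4788932800293), 82.5494613647461) 26.965719396058716
jar 0.007
gauge 0.011
tang 0.011
27.0 [ 451.88178073 -318.06647154  232.32107979] [-0.93457481  0.75533557 -0.10841496]
```

View pics/c7.png

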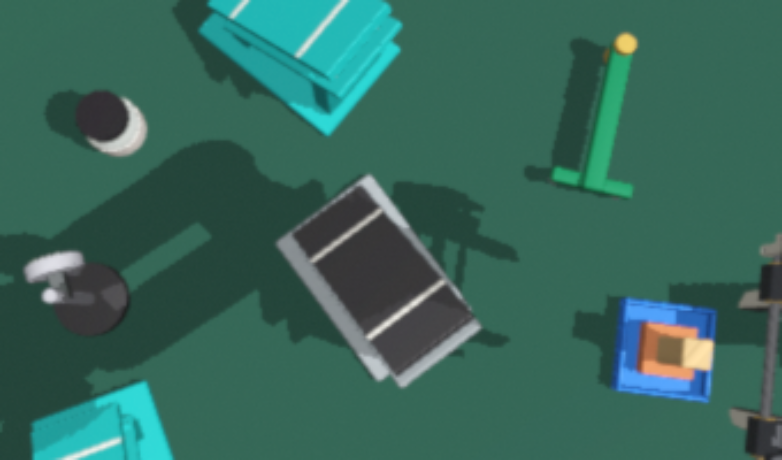

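The block stands upright, centred and square in the tray at crop (670,350). The jar (110,120), gauge (90,295) and tang (605,110) have not moved, and the gripper is clear.

```bash
python3 -c "
from bench import robot
print(robot.sign_off())"
```

```text
the job is handed in; nothing more can be done
None
```

Job handed in at 27 s: the block was rubbed from the lower to the upper white line in one stroke at about 6 mm press and stands upright in its tray again, with gauge, tang and jar unmoved; the plate's high end measured towards the robot and its right, not left as the text says, so I followed the measurement.

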